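# Free the tool-bay gate and hold it ajar

### The arm

A 6-joint arm with a two-finger parallel gripper is mounted at the origin on the work surface. World frame = base frame: x ahead of the robot, y to its left, z up, the work surface at z = 0. Lengths are in m, angles in rad, forces in N, time in s.
With the tool pointing down it reaches from about 0.375 to 0.75 m from the base axis. Payload 9 kg.
Tool frame: the origin (TCP) lies at the centre of the arm's flange, where the gripper is bolted on; the fingertips stand 173 mm ahead of it and the grasp point (between the pads) lies 155 mm ahead of it; y points along the fingers, x is the direction in which the jaws open and shut, and the axes are right-handed (so a half turn about y gives the same grasp; the last joint's range is limited). The gripper opens to 85 mm and grips with 20 to 120 N. Pads are 22 mm wide; open, the fingers measure 114 mm over their backs; the gripper's body (76 mm by 85 mm) begins 54 mm behind the grasp point. The pads swing forward as they close: fully open they stand 13 mm farther back than shut.
Start: joints at [1.113, 0.104, 0.097, 1.564, 0, 1.353], TCP at [0.143, 0.583, 0.405] pointing down, gripper open.
Joint ranges: [-2.99, 2.99], [-0.84, 1.86], [-1.1, 1.16], [-1.84, 2.11], [-1.51, 1.56], [-3.14, 3.14]. Speed limits (rad/s): [2.22, 2.22, 2.57, 3.14, 3.14, 3.14].

### API

Orientations are given as a unit quaternion [w, x, y, z].
In Python, from cell import bot, get_image, job, spotter gives the robot as it stands. The module is installed in compiled form; this text tells all that it offers.
- The arm moves only by the shell command python3 -m jog 'ROWS' [FORCE]. ROWS is JSON, one flat list of numbers, 7 for each row, row after row: the shift along the world's x, y, z in mm, then the turn, a rotation vector about the world's x, y, z in degrees, then the finger opening in mm, from 0 to 85.4. A call has 1 to 8 rows; each row shifts and turns the commanded pose from where the row before left it; what a row does not reach is not made up. A row lasts 1/8 s, in which the tool goes at most 62.5 mm and 10.7 degrees, less where a joint would pass 70% of its speed; a pose out of reach is approached as far as the arm can. A call with a gripper value outside its range is refused whole. The fingers move at their own pace and stop on an object; FORCE is the grip in N (left out, the last holds). Time passes only in rows, so rows that do not move let the fingers close. It gives the time, the measured TCP pose, the force and the opening at its end, in the units of the state.
- bot.sense(): the state, without advancing time (a new reading comes with each control period).
- get_image(name): name is "scene" or "top"; returns a dict with "color" (400x640x3 uint8, red, green, blue), "camera_matrix" (3x3 intrinsics, pixels), "k1" (the pictures are not rectified: a ray, as slopes to the right and down, at radius r is drawn at 1 + k1 r^2 times it, then the intrinsics apply), "extrinsics" (4x4, takes a point from camera to world coordinates). Camera axes: x right, y down, z forward; pixel columns grow to the right and rows downward; lengths in m; the calibration is good to about 2 mm. A picture is of the moment at which its call begins. There is no depth.
- job.finish_job(): hands the job in, once; it reports no verdict.
Trained networks look in the newest picture that a camera, given by its name, has taken for a name from the list of things; names that differ only in an ending like _2 or _b are one class to them, and where a whole thing is asked for, a point or a joint stands for the part that bears it (a point fixed in the world has none). Each returns a list of dicts, best first, with "conf" (0 to 1); they miss things now and then, are a little off and sometimes report something else, mostly with a low value. They report only what shows in the picture. A call takes as long as a camera call. They do not tell look-alikes from the thing itself.
- spotter.outline_of(name, camera): "region" (400x640 bool, what is visible of it) and "position" ([column, row] in pixels, amid what is visible of it).
The state is a dict: "t": time; "joints": joint angles; "qvel": joint speeds; "tau": joint torques, N m; "eef_pos": TCP position; "tool_rot": TCP orientation; "ft_force": force on the tool from outside, world axes, zero at the start; "torque": the same for the moment, N m; "gripper_width": finger opening in m.
Only numpy, scipy, OpenCV 4.12 (cv2) and the standard library are available. Lean on these libraries where they do the work, as an engineer would, in place of code of your own. Each camera call takes 0.05 s, during which the arm holds its last target.

### The job

On the tool bay, the brass hinge pin has crept up: pick up the wooden mallet and use it to knock the pin fully home, then put the mallet back down on the table. Next take the red handle of the sagging bolt, lift the bolt over the bent keeper while drawing it, without wrenching it against the keeper, and swing the sprung gate towards the robot until it is open about 30 degrees. Finish while still holding the gate still and ajar by the red handle, and leave the other things on the table alone.

Things in the scene. Friction and masses are not known exactly. Their poses are not given: they have to be found in the camera images.
- bay: Low wood and wire tool bay, fixed, 380 mm wide (y), 200 deep. Origin on the table in the closed gate's plane; x into the bay (away from robot), y along the gate, z up. Latch post centred at y -145 mm, hinge post at +183, tops 160 mm up. Gate 24 mm thick, top 160 mm up, free edge at y -120, hinge axis upright at x 0, y +140. Wire top behind the gate, 152 mm up.
- gate (a joint): Gate angle (rad): 0 closed, grows as it swings out towards the robot (bay -x), at most 1.2; seen from above the bolt and handle then swing clockwise about the hinge axis. A spring always pulls it shut (0.25 N m closed, 0.43 N m at 30 degrees: about 3 N at the handle). Locked while the bolt is in the keeper.
- hinge_pin: Brass hinge pin, upright, at bay x 0, y +140 mm: flat round head 18 mm across, 5 thick, on a 10 mm shank. Origin: centre of the head's top, z up. Fully home its top is 183 mm above the table, 8 mm above the steel knuckle (24 mm across); at the start 12 to 16 mm higher. Stiff (about 7 N), stays where it is driven.
- pin_travel (a joint): How far the hinge pin has gone down (m): 0 to 0.004 at the start, 0.016 fully home against its stop.
- mallet: Wooden mallet, about 0.38 kg, standing on its lower striking face. Round head 56 mm across, 85 tall, two dark steel bands; flat-sided handle 22 mm wide, 26 high, running level along the mallet's -x to 165 mm from the head's axis, its centre line 42.5 mm above the lower face. Origin: centre of the lower face; z up along the head. May be put down standing or lying.
- mallet_grip (a point): Point on the centre line of the mallet handle, 62 mm from the head's axis and 42.5 mm above the lower face: a good place to grip from above, across the 22 mm width.
- bolt: Steel barrel bolt in two tall straps (tops 208 mm up) on the gate's top: 12 mm rod, origin on its axis under the red handle, 180 mm up at rest; y along the rod to the hinge, z up. Turns with the gate; shut, it is at bay x 0, y -80 mm, 220 mm from the hinge axis. Its nose, 70 mm from the handle to the latch side, has a tooth 14 mm long hanging 18 mm below the axis. 0.2 to 0.33 kg.
- bolt_grip (a point): Point in the square red handle that stands up from the bolt: 16 by 16 mm, 50 mm tall, sides along the bolt's x and y, from 200 to 250 mm above the table while the bolt sags. This point is 52 mm above the rod's axis, so 232 mm above the table then: the place to grip from above, across either pair of flats.
- bolt_draw (a joint): How far the bolt is drawn along the gate's top towards the hinge (m): 0 to 0.004 at the start, at most 0.055. The tooth meets the keeper's lip at 0.006 and is clear of the keeper from 0.026 on. About 1 N of friction.
- bolt_rise (a joint): How far the bolt is lifted in its loose straps (m): 0 sagging, at most 0.018. The tooth passes over the lip only when this is above 0.010. The bolt sags again by its weight when not held up.
- keeper: Keeper on top of the latch post: two upright steel cheeks, 37 mm tall, one on each side of the rod, and on the gate side a bent-up brass lip 12 mm tall and 6 mm thick, behind which the bolt's tooth hooks. Origin: centre of its underside, 160 mm above the table, at bay x 0, y -142 mm; axes like the bay's. Fixed.
- paint_box: Bystander: orange box of paints, 70 by 120 by 45 mm, on the table in front of the bay. Origin at the centre of its underside.
- flask: Bystander: steel vacuum flask, 72 mm across, 220 mm tall, origin at the centre of its underside.
- water: Bystander: clear bottle with a red label, 60 mm across, 190 mm tall, origin at the centre of its underside.
- jar: Bystander: blue ceramic cup, 76 mm across, 80 mm tall, origin at the centre of its underside.
- glue: Bystander: white jar with a blue cap, 44 mm across, 100 mm tall, origin at the centre of its underside.
Things that resemble listed ones, but are neither listed nor needed, are in the scene too. There is more than one size of the mallet; the job needs the larger.

How it is judged:
By the outcome, as a careful person would: the job done as asked, in the order asked, and still so for the second after the job is handed in, while the arm keeps its last pose, push and grip.
It also fails if it takes over 58 s, if anything falls off the work surface, if the arm or the gripper's body presses on something with over 40 N, if the wrist force passes 120 N, or if a joint passes its speed limit or range.

## Working session

There is one attempt and no reset: what is moved stays moved. The work goes in short steps, Python scripts to look and compute and a shell command to move; the robot and the scene stay as the last step left them, time stands still between calls to the robot, and variables do not carry over. Pictures are saved under pics/ and viewed, and the job is handed in when it is done.

```bash
mkdir -p pics
cat > h.py <<'E'
import numpy as np, cv2
from cell import bot, get_image, job, spotter
def snap(cam,fn=None):
    d=get_image(cam)
    if fn: cv2.imwrite('pics/'+fn,d['color'][:,:,::-1])
    return d
def ray(d,px):
    K=np.array(d['camera_matrix'],float);k1=d['k1']
    p=cv2.undistortPoints(np.array([[px]],float),K,np.array([k1,0,0,0,0.]))[0,0]
    E=np.array(d['extrinsics']);v=E[:3,:3]@np.array([p[0],p[1],1]);return E[:3,3],v
def atz(d,px,z):
    o,v=ray(d,px);return o+v*(z-o[2])/v[2]
def proj(d,P):
    E=np.linalg.inv(np.array(d['extrinsics']));P=np.atleast_2d(P)@E[:3,:3].T+E[:3,3]
    s=P[:,:2]/P[:,2:];r2=(s**2).sum(1,keepdims=True);s=s*(1+d['k1']*r2)
    K=np.array(d['camera_matrix']);return s*[K[0,0],K[1,1]]+[K[0,2],K[1,2]]
def tri(obs):
    A=np.zeros((3,3));b=np.zeros(3)
    for d,px in obs:
        o,v=ray(d,px);v=v/np.linalg.norm(v);M=np.eye(3)-np.outer(v,v);A+=M;b+=M@o
    return np.linalg.solve(A,b)
E
python3 - <<'E'
from h import *
for c in ['scene','top']:
    d=snap(c,c+'0.png'); print(c,d['camera_matrix'],d['k1'],np.round(d['extrinsics'],3))
    for n in ['mallet','mallet_grip','hinge_pin','bolt','bolt_grip','keeper','bay','gate']:
        print(n,[(np.round(r['position']).tolist(),round(r['conf'],2),int(r['region'].sum())) for r in spotter.outline_of(n,c)])
print(bot.sense())
E
```

```text
scene [[426.91659551   0.         318.36258528]
 [  0.         426.91659551 192.04224689]
 [  0.           0.           1.        ]] 0.039418984811719605 [[ 8.400e-01  3.960e-01 -3.700e-01  1.025e+00]
 [ 5.420e-01 -6.130e-01  5.750e-01 -7.760e-01]
 [ 1.000e-03 -6.830e-01 -7.300e-01  1.167e+00]
 [ 0.000e+00  0.000e+00  0.000e+00  1.000e+00]]
mallet [([329.0, 182.0], 0.92, 494), ([295.0, 200.0], 0.66, 298)]
mallet_grip [([295.0, 194.0], 0.74, 225), ([326.0, 180.0], 0.73, 491)]
hinge_pin []
bolt [([342.0, 212.0], 0.55, 247)]
bolt_grip [([338.0, 216.0], 0.82, 291)]
keeper [([329.0, 243.0], 0.55, 104)]
bay [([362.0, 238.0], 0.76, 8101)]
gate [([348.0, 218.0], 0.77, 1193)]
top [[445.98008202   0.         317.85367135]
 [  0.         445.98008202 195.52789401]
 [  0.           0.           1.        ]] -0.10458293934362707 [[-0.018 -0.986  0.166  0.318]
 [-1.     0.017 -0.009  0.017]
 [ 0.006 -0.166 -0.986  1.265]
 [ 0.     0.     0.     1.   ]]
mallet [([252.0, 223.0], 0.85, 910), ([304.0, 244.0], 0.77, 400)]
mallet_grip [([306.0, 243.0], 0.75, 476), ([165.0, 193.0], 0.65, 744), ([254.0, 2
[... 272 characters left out ...]
[321.0, 154.0], 0.61, 2366)]
{'t': 0.9, 'joints': array([ 1.11327926e+00,  1.04072919e-01,  9.72755123e-02,  1.56391562e+00,
       -9.76745857e-06,  1.35309925e+00]), 'qvel': array([-1.24382564e-03,  1.37792474e-03, -6.08994405e-05,  1.12523223e-03,
        9.92435441e-04,  1.03522189e-03]), 'tau': array([ 5.30941397e-04, -5.56759179e+01,  5.03767562e+01,  8.47665797e-04,
       -2.83481122e-04,  6.10418383e-06]), 'eef_pos': array([0.14250768, 0.58283229, 0.40473306]), 'tool_rot': array([ 0.55623077, -0.55621149, -0.43662632,  0.43657024]), 'ft_force': array([0.09767987, 0.43188235, 1.11537594]), 'torque': array([ 0.00324654,  0.02877104, -0.0049855 ]), 'gripper_width': 0.08541805618828001}
```

Run:
```python
import cv2
for c,(x0,y0,w,h) in dict(scene=(220,130,250,190),top=(150,60,330,240)).items():
    im=cv2.imread(f'pics/{c}0.png')[y0:y0+h,x0:x0+w]
    s=min(800/w,600/h); cv2.imwrite(f'pics/{c}0c.png',cv2.resize(im,None,fx=s,fy=s,interpolation=cv2.INTER_CUBIC))
    print(s)
```

```text
3.1578947368421053
2.4242424242424243
```

View pics/scene0.png

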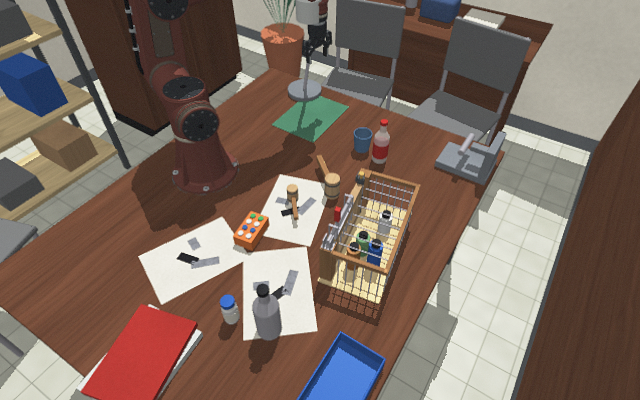

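View pics/scene0c.png

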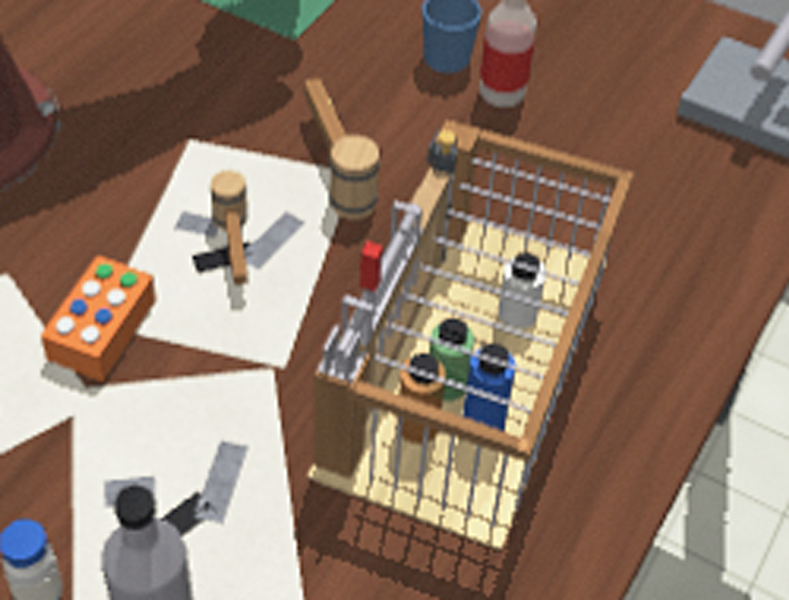

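View pics/top0.png

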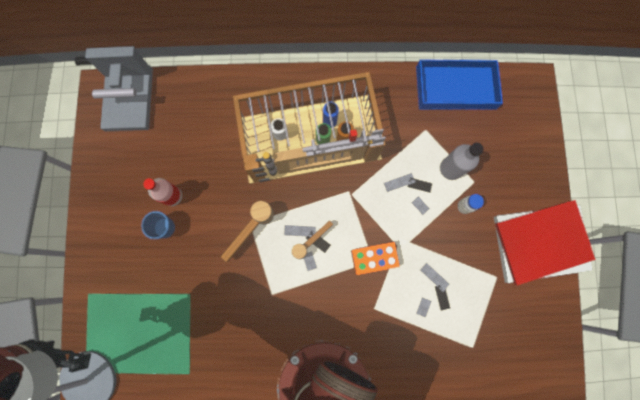

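View pics/top0c.png

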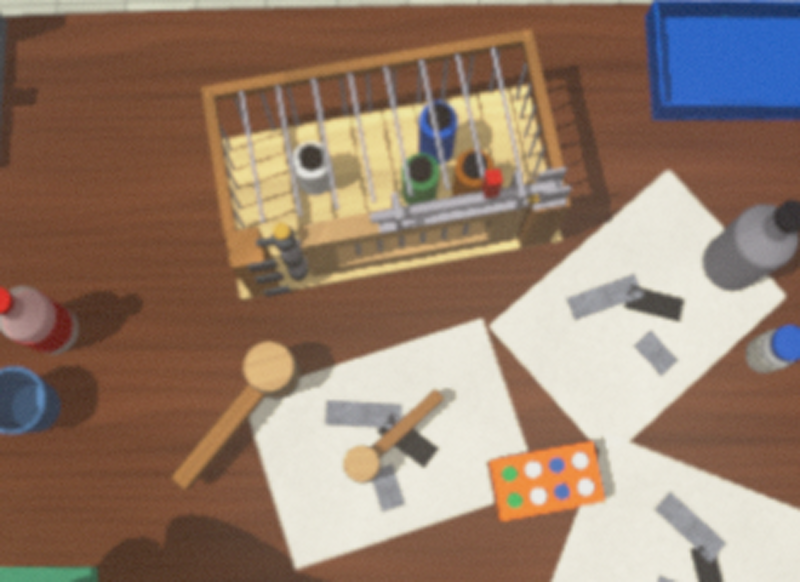

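Run:
```python
import cv2
for n,c,(x0,y0,w,h) in [('a','top',(215,195,70,75)),('b','top',(245,140,45,40)),('c','top',(335,115,55,45)),('d','scene',(310,150,60,65)),('e','scene',(348,162,28,28)),('f','scene',(315,190,50,70))]:
    im=cv2.imread(f'pics/{c}0.png')[y0:y0+h,x0:x0+w]
    im=cv2.resize(im,(w*6,h*6),interpolation=cv2.INTER_CUBIC)
    for i in range(0,w,10): cv2.line(im,(i*6,0),(i*6,4),(0,255,255),1);cv2.putText(im,str(x0+i),(i*6,14),0,.3,(0,255,255),1)
    for i in range(0,h,10): cv2.line(im,(0,i*6),(4,i*6),(0,255,255),1);cv2.putText(im,str(y0+i),(4,i*6+4),0,.3,(0,255,255),1)
    cv2.imwrite(f'pics/z{n}.png',im)
import numpy as np
def pad(i):
    o=np.zeros((450,420,3),np.uint8);o[:i.shape[0],:i.shape[1]]=i;return o
I=[pad(cv2.imread(f'pics/z{n}.png')) for n in 'abcdef']
o=np.vstack([np.hstack(I[:3]),np.hstack(I[3:])])
cv2.imwrite('pics/zz1.png',o[:450,:800]);cv2.imwrite('pics/zz2.png',o[450:,:800]);cv2.imwrite('pics/zz3.png',np.vstack([o[:280,840:],o[450:,840:]])[:,:420][:600+130])
```

```text
(no output)
```

View pics/zz1.png

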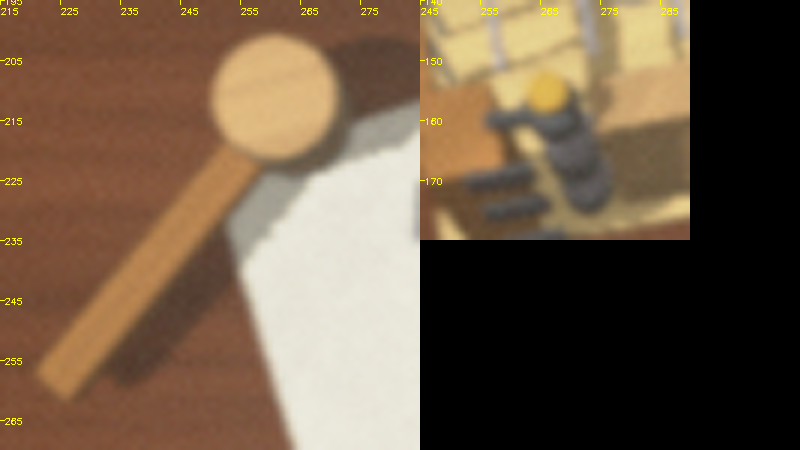

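View pics/zz2.png

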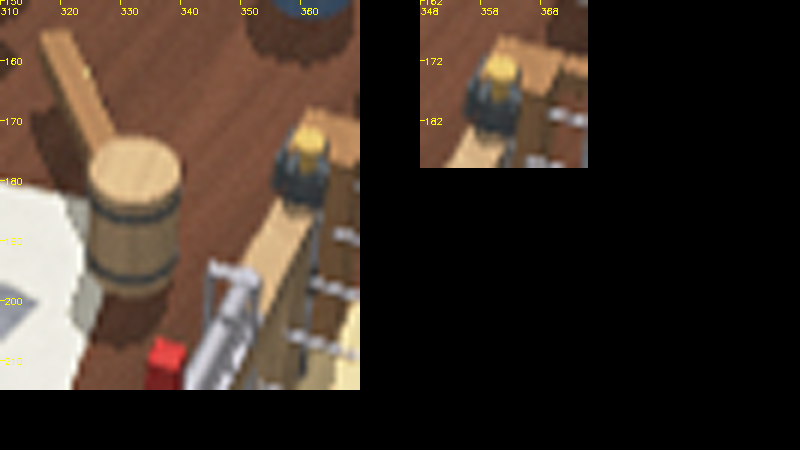

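View pics/zc.png

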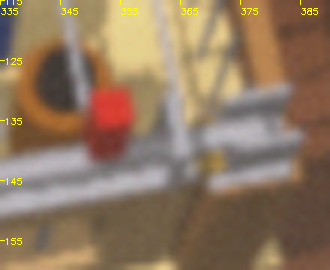

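View pics/zf.png

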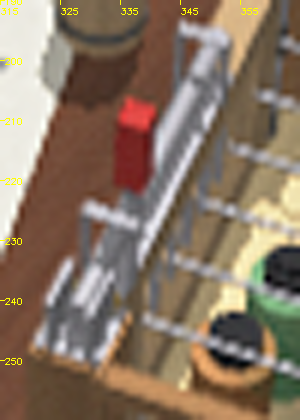

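Run:
```python
from h import *
T=snap('top');S=snap('scene')
k=-.4
def P(n,t,s,z):
    t=np.array(t)+k;s=np.array(s)+k if s is not None else None
    print(n,'top@z',atz(T,t,z).round(4), 'scene@z',atz(S,s,z).round(4) if s is not None else '', 'tri',tri([(T,t),(S,s)]).round(4) if s is not None else '')
P('head',(260.7,211.2),(332.5,178.3),.085)
P('hend',(223.7,259.8),(319.3,156),.0555)
P('hnear',(255.5,222),None,.0555)
P('pin',(266.2,155.5),(361.3,172.8),.197)
P('red',(353.5,132.7),(337.8,208.3),.25)
P('jar',(157,225),(362,140),.04)
P('water',(153,184),(383,124),.19)
```

```text
head top@z [0.4782 0.1603 0.085 ] scene@z [0.48   0.1606 0.085 ] tri [0.479  0.1609 0.084 ]
hend top@z [0.3514 0.264  0.0555] scene@z [0.3582 0.2625 0.0555] tri [0.3531 0.2666 0.0493]
hnear top@z [0.4527 0.178  0.0555] scene@z  tri 
pin top@z [0.6015 0.1336 0.197 ] scene@z [0.6018 0.136  0.197 ] tri [0.6018 0.134  0.1983]
red top@z [ 0.6398 -0.0789  0.25  ] scene@z [ 0.6389 -0.0768  0.25  ] tri [ 0.6395 -0.0786  0.252 ]
jar top@z [0.45   0.4565 0.04  ] scene@z [0.4427 0.4532 0.04  ] tri [0.4468 0.4525 0.0439]
water top@z [0.5363 0.4171 0.19  ] scene@z [0.5409 0.4113 0.19  ] tri [0.5376 0.4196 0.1832]
```

Run:
```python
from h import *
im=cv2.imread('pics/scene0.png')[0:140,240:400];a=cv2.resize(im,None,fx=3.5,fy=3.5,interpolation=2)
im=cv2.imread('pics/top0.png')[280:400,0:200];b=cv2.resize(im,None,fx=2.8,fy=2.8,interpolation=2)
w=max(a.shape[1],b.shape[1]);o=np.zeros((a.shape[0]+b.shape[0],w,3),np.uint8);o[:a.shape[0],:a.shape[1]]=a;o[a.shape[0]:,:b.shape[1]]=b
cv2.imwrite('pics/lamp.png',o[:600+230])
T=snap('top');S=snap('scene')
for z in (0,.232,.405): print(z,proj(T,[[.1425,.583,z]]).round(),proj(S,[[.1425,.583,z]]).round())
print(atz(T,(90,378),0),atz(S,(304,90),0))
```

```text
0 [[115. 335.]] [[317. 108.]]
0.232 [[ 72. 348.]] [[317.  62.]]
0.405 [[ 27. 362.]] [[317.  21.]]
[0.0218015  0.65514693 0.        ] [0.01062971 0.66986209 0.        ]
```

View pics/lamp.png

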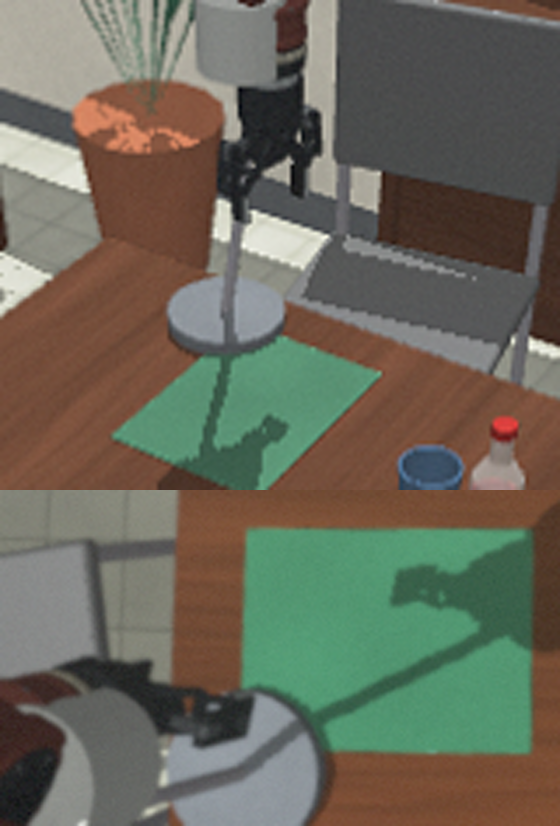

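```bash
python3 -m jog '[36,-48,-5,0,0,-6,60, 36,-48,-10,0,0,-10,60, 36,-48,-10,0,0,-10,60, 36,-48,-10,0,0,0,60, 36,-48,-12,0,0,0,60, 36,-48,-12,0,0,0,60, 36,-48,-12,0,0,0,60, 36,-47,-12,0,0,0,60]' 120; python3 -c "
from h import *
s=bot.sense();print(s['joints'].round(3),s['ft_force'])"
```

```text
t: 2.1
eef_pos: [0.4314, 0.1981, 0.3217]
tool_rot: [-0.64, 0.64, 0.301, -0.3]
ft_force: [1.8, 0.2, -0.4]
gripper_width: 0.06
[ 0.154 -0.286 -0.422  1.434  0.     0.848] [ 1.80037489  0.16711452 -0.44798664]
```

```bash
python3 -m jog '[0.5,0,-50,0,0,0,60, 0,0,-50,0,0,0,60, 0,0,-24,0,0,0,60, 0,0,0,0,0,0,60]' 120
python3 - <<'E'
from h import *
T=snap('top','t1.png');S=snap('scene','s1.png')
a=cv2.imread('pics/t1.png')[180:280,200:320];b=cv2.imread('pics/s1.png')[100:220,250:394]
cv2.imwrite('pics/m1.png',np.hstack([cv2.resize(a,(400,333)),cv2.resize(b,(400,333))]))
E
```

```text
t: 2.6
eef_pos: [0.43, 0.1996, 0.196]
tool_rot: [0.641, -0.64, -0.299, 0.301]
ft_force: [0.1, 0.3, 0.1]
gripper_width: 0.0597
```

View pics/m1.png

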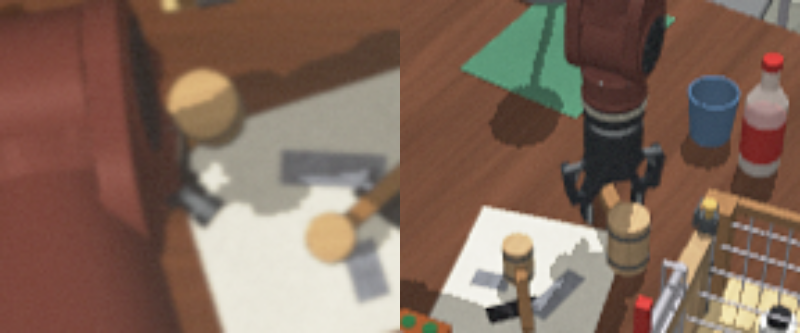

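The fingers straddle the large mallet's handle just behind its head. The head is at about (205,105) in the left crop. Next I close.

```bash
python3 -m jog '[0,0,0,0,0,0,10, 0,0,0,0,0,0,10, 0,0,0,0,0,0,10, 0,0,0,0,0,0,10, 0,0,0,0,0,0,10, 0,0,0,0,0,0,10]' 120; python3 -m jog '[0,0,20,0,0,0,10, 0,0,50,0,0,0,10, 0,0,50,0,0,0,10, 0,0,0,0,0,0,10]'
```

```text
t: 3.45
eef_pos: [0.4316, 0.2, 0.1991]
tool_rot: [-0.64, 0.64, 0.301, -0.3]
ft_force: [-1.9, 1.1, 7.3]
gripper_width: 0.0202
t: 3.95
eef_pos: [0.4321, 0.2001, 0.3219]
tool_rot: [-0.64, 0.641, 0.303, -0.298]
ft_force: [0.5, 0.2, -4.3]
gripper_width: 0.02
```

```bash
python3 -m jog '[0,0,55,0,0,0,10, 0,0,53,0,0,0,10, 41,-9,0,0,0,0,10, 41,-9,0,0,0,0,10, 40,-8,0,0,0,0,10, 0,0,0,0,0,0,10]'
python3 - <<'E'
from h import *
T=snap('top','t2.png');S=snap('scene','s2.png')
s=bot.sense();print(s['eef_pos'],s['ft_force'],s['joints'].round(3))
a=cv2.imread('pics/t2.png')[80:240,200:392];b=cv2.imread('pics/s2.png')[100:220,290:434]
cv2.imwrite('pics/m2.png',np.hstack([cv2.resize(a,(400,333),interpolation=2),cv2.resize(b,(400,333),interpolation=2)]))
E
```

```text
t: 4.7
eef_pos: [0.5548, 0.1729, 0.4224]
tool_rot: [0.641, -0.64, -0.298, 0.301]
ft_force: [-1.4, 0.0, -3.6]
gripper_width: 0.0202
[0.55289729 0.1737745  0.42399896] [ 0.30790081 -0.07328716 -3.46287108] [0.079 0.049 0.075 1.6   0.    0.773]
```

View pics/m2.png

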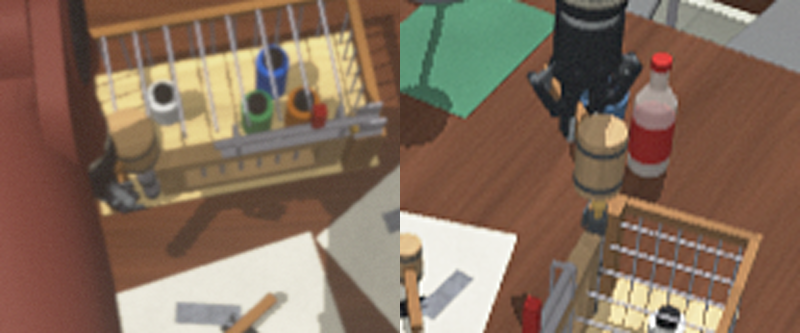

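Run:
```python
from h import *
b=cv2.imread('pics/s2.png')[130:185,335:390]
b=cv2.resize(b,None,fx=10,fy=10,interpolation=2)
for i in range(0,55,5): cv2.putText(b,str(335+i),(i*10,10),0,.3,(0,255,255));cv2.putText(b,str(130+i),(0,i*10+4),0,.3,(0,255,255))
cv2.imwrite('pics/m3.png',b)
```

```text
(no output)
```

View pics/m3.png

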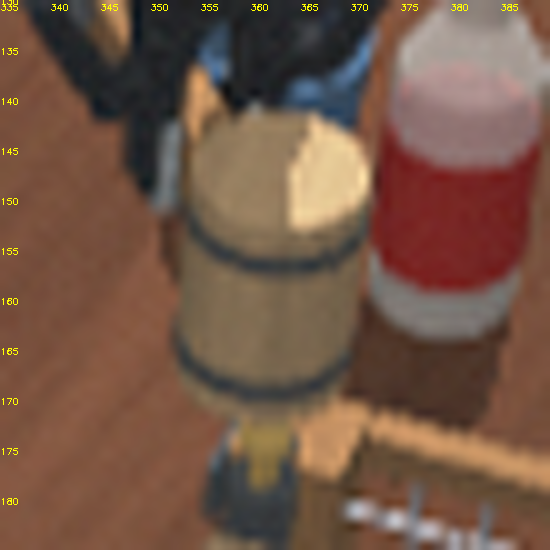

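Run:
```python
from h import *
S=snap('scene')
for z in(.3,.31,.32): print(z,proj(S,[[.6017,.1345,z]]),atz(S,(362.6,146.8),z))
```

```text
0.3 [[363.1282479  148.63238053]] [0.59620417 0.14113337 0.3       ]
0.31 [[363.38368681 146.15005337]] [0.60114739 0.13055419 0.31      ]
0.32 [[363.64214942 143.63940763]] [0.60609062 0.11997501 0.32      ]
```

```bash
python3 -m jog '[0,0,-20,0,0,0,10, 0,0,-5,0,0,0,10, 0,0,0,0,0,0,10]'; python3 -m jog '[0,0,-4,0,0,0,10, 0,0,0,0,0,0,10]';python3 -m jog '[0,0,-4,0,0,0,10, 0,0,0,0,0,0,10]'; python3 -m jog '[0,0,-4,0,0,0,10, 0,0,0,0,0,0,10]'
```

```text
t: 5.22
eef_pos: [0.5524, 0.1741, 0.4008]
tool_rot: [0.64, -0.64, -0.3, 0.301]
ft_force: [-0.3, -0.2, -2.8]
gripper_width: 0.0203
t: 5.48
eef_pos: [0.5529, 0.1739, 0.3968]
tool_rot: [-0.64, 0.64, 0.3, -0.3]
ft_force: [-0.0, 0.2, -3.3]
gripper_width: 0.0198
t: 5.72
eef_pos: [0.5531, 0.1739, 0.3931]
tool_rot: [-0.64, 0.64, 0.301, -0.3]
ft_force: [-0.7, 0.7, -0.1]
gripper_width: 0.0203
t: 5.98
eef_pos: [0.5531, 0.1739, 0.3888]
tool_rot: [-0.64, 0.64, 0.301, -0.3]
ft_force: [0.3, 1.3, 0.7]
gripper_width: 0.0201
```

```bash
for i in 1 2 3; do python3 -m jog '[0,0,-3,0,0,0,10, 0,0,0,0,0,0,10]'|egrep 'eef|ft'; done
```

```text
eef_pos: [0.5532, 0.1739, 0.3856]
ft_force: [0.7, 1.3, 1.5]
eef_pos: [0.5532, 0.1738, 0.3825]
ft_force: [2.8, 1.5, 0.5]
eef_pos: [0.5528, 0.1741, 0.3815]
ft_force: [-5.2, 3.0, 13.1]
```

```bash
for i in 1 2; do python3 -m jog '[0,0,-1.5,0,0,0,10, 0,0,0,0,0,0,10]'|egrep 'eef|ft'; done
```

```text
eef_pos: [0.5526, 0.1742, 0.3812]
ft_force: [-10.1, 3.5, 20.9]
eef_pos: [0.5524, 0.1744, 0.3808]
ft_force: [-13.1, 3.3, 28.0]
```

```bash
python3 -m jog '[0,0,20,0,0,0,10, 0,0,30,0,0,0,10, -41,9,0,0,0,0,10, -41,9,0,0,0,0,10, -41,8,0,0,0,0,10, 0,0,0,0,0,0,10]'
python3 - <<'E'
from h import *
T=snap('top','t4.png');S=snap('scene','s4.png')
a=cv2.imread('pics/t4.png')[140:180,245:290];b=cv2.imread('pics/s4.png')[120:190,310:380]
a=cv2.resize(a,(400,356),interpolation=2);b=cv2.resize(b,(400,400),interpolation=2)
o=np.zeros((400,800,3),np.uint8);o[:356,:400]=a;o[:,400:]=b
cv2.imwrite('pics/m4.png',o)
for z in(.183,.199): print(z,proj(T,[[.6017,.1345,z]]),proj(S,[[.6017,.1345,z]]))
print(bot.sense()['eef_pos'])
E
```

```text
t: 7.98
eef_pos: [0.4278, 0.2003, 0.4261]
tool_rot: [0.64, -0.64, -0.3, 0.301]
ft_force: [-0.5, -0.3, -3.4]
gripper_width: 0.0199
0.183 [[266.05527248 156.46652929]] [[360.34687399 175.72975048]]
0.199 [[265.35712181 154.82953492]] [[360.70611556 172.2227839 ]]
[0.42985914 0.19981676 0.42612001]
```

View pics/m4.png

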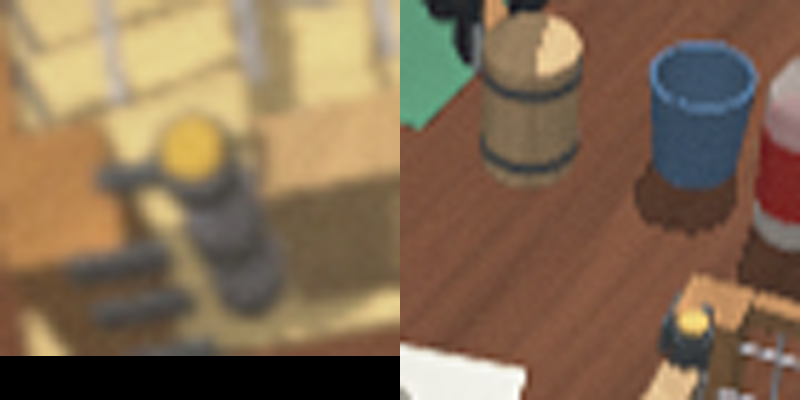

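Pin head now reads about (361,176) in the scene picture, which matches its fully home height (predicted row 175.7, against 172.8 before). Next I set the mallet down.

```bash
python3 -m jog '[0,0,-50,0,0,0,10, 0,0,-50,0,0,0,10, 0,0,-50,0,0,0,10, 0,0,-50,0,0,0,10, 0,0,-20,0,0,0,10, 0,0,-4,0,0,0,10, 0,0,0,0,0,0,10]'|egrep 'eef|ft'; python3 -m jog '[0,0,-2,0,0,0,10, 0,0,0,0,0,0,10]'|egrep 'eef|ft'; python3 -m jog '[0,0,-1.5,0,0,0,10, 0,0,0,0,0,0,10]'|egrep 'eef|ft'
```

```text
eef_pos: [0.4306, 0.1997, 0.2032]
ft_force: [1.7, -0.4, -3.4]
eef_pos: [0.4304, 0.1999, 0.2015]
ft_force: [0.8, 0.1, -2.7]
eef_pos: [0.4302, 0.1999, 0.1995]
ft_force: [0.7, 0.3, -2.7]
```

```bash
python3 -m jog '[0,0,-1.5,0,0,0,10, 0,0,0,0,0,0,10]'|egrep 'eef|ft'; python3 -m jog '[0,0,-1,0,0,0,10, 0,0,0,0,0,0,10]'|egrep 'eef|ft'
```

```text
eef_pos: [0.4301, 0.2, 0.1991]
ft_force: [-7.3, -0.4, 10.4]
eef_pos: [0.4301, 0.2002, 0.199]
ft_force: [-12.4, 1.0, 21.1]
```

```bash
python3 -m jog '[0,0,1.5,0,0,0,50, 0,0,0,0,0,0,50, 0,0,0,0,0,0,50]'; python3 -m jog '[0,0,20,0,0,0,50, 0,0,50,0,0,0,50, 0,0,60,0,0,0,50, 0,0,60,0,0,0,50, 0,0,40,0,0,0,50]'
python3 - <<'E'
from h import *
T=snap('top','t5.png');S=snap('scene','s5.png')
a=cv2.imread('pics/t5.png')[120:280,200:392];b=cv2.imread('pics/s5.png')[140:290,250:430]
cv2.imwrite('pics/m5.png',np.hstack([cv2.resize(a,(400,333),interpolation=2),cv2.resize(b,(400,333),interpolation=2)]))
s=bot.sense();print(s['eef_pos'],s['joints'].round(3))
E
```

```text
t: 10.32
eef_pos: [0.43, 0.1998, 0.1982]
tool_rot: [-0.64, 0.64, 0.3, -0.3]
ft_force: [0.7, -0.2, -0.5]
gripper_width: 0.0499
t: 10.95
eef_pos: [0.4301, 0.1998, 0.4312]
tool_rot: [-0.64, 0.64, 0.301, -0.299]
ft_force: [0.5, 0.5, -0.0]
gripper_width: 0.0498
[0.43066945 0.19992513 0.43299448] [ 0.158 -0.275 -0.211  1.628 -0.     0.852]
```

View pics/m5.png

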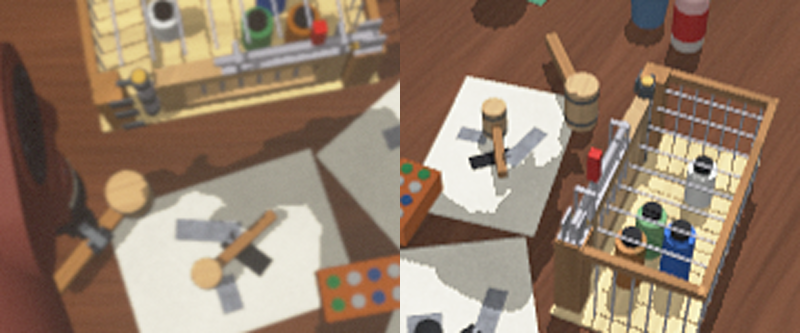

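Mallet stands free at (127,192) in the left crop, and the pin is down. Bolt grip candidates: the only red block on the bay is at top (353,133) / scene (338,208). The bottle's red label and the red book are not on the gate. Moving above it.

```bash
python3 -m jog '[20,-26,10,0,0,-5,50, 38,-51,10,0,0,-9,50, 38,-51,0,0,0,-9,50, 38,-50,0,0,0,-9,50, 38,-50,0,0,0,-8,50, 37,-50,0,0,0,0,50, 0,0,0,0,0,0,50]'
python3 - <<'E'
from h import *
T=snap('top','t6.png');S=snap('scene','s6.png')
a=cv2.imread('pics/t6.png')[80:240,260:452];b=cv2.imread('pics/s6.png')[140:290,250:430]
cv2.imwrite('pics/m6.png',np.hstack([cv2.resize(a,(400,333),interpolation=2),cv2.resize(b,(400,333),interpolation=2)]))
s=bot.sense();print(s['eef_pos'],s['joints'].round(3),np.degrees(s['joints'][0]-s['joints'][5])+90)
E
```

```text
t: 11.92
eef_pos: [0.6386, -0.0792, 0.4434]
tool_rot: [0.705, -0.704, -0.06, 0.063]
ft_force: [-0.1, 1.2, -0.5]
gripper_width: 0.05
[ 0.63697857 -0.07576869  0.44628216] [-0.322  0.253  0.338  1.659  0.     1.071] 10.206781647898296
```

View pics/m6.png

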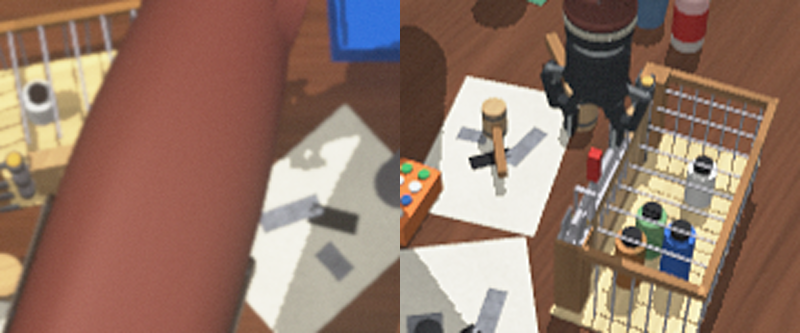

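```bash
python3 -m jog '[1,-1,-30,0,0,0,50, 0,0,-20,0,0,0,50, 0,0,-6,0,0,0,50, 0,0,0,0,0,0,50]'
python3 - <<'E'
from h import *
p=[]
for i in range(3): S=snap('scene','s7.png');p.append(bot.sense()['eef_pos'])
print(np.mean(p,0))
b=cv2.imread('pics/s7.png')[165:245,290:390]
cv2.imwrite('pics/m7.png',cv2.resize(b,None,fx=7,fy=7,interpolation=2))
E
```

```text
t: 12.52
eef_pos: [0.6375, -0.0754, 0.3926]
tool_rot: [-0.704, 0.704, 0.064, -0.063]
ft_force: [0.6, -0.2, 0.1]
gripper_width: 0.0501
[ 0.63782495 -0.07588207  0.39328781]
```

View pics/m7.png

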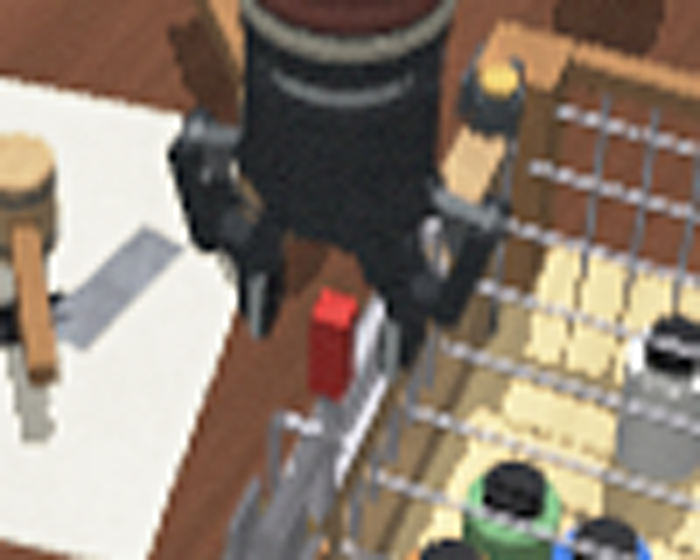

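```bash
python3 -m jog '[1.7,-2,-6,0,0,0,50, 0,0,0,0,0,0,50]'|egrep 'eef|ft'; python3 -m jog '[0,0,0,0,0,0,5, 0,0,0,0,0,0,5, 0,0,0,0,0,0,5, 0,0,0,0,0,0,5, 0,0,0,0,0,0,5, 0,0,0,0,0,0,5]' 80
```

```text
eef_pos: [0.6396, -0.0785, 0.3854]
ft_force: [0.2, 0.2, 0.4]
t: 13.68
eef_pos: [0.6397, -0.0783, 0.3862]
tool_rot: [-0.704, 0.704, 0.063, -0.063]
ft_force: [1.6, -1.0, 3.4]
gripper_width: 0.0148
```

Run:
```python
from h import *
p=[];f=[]
for i in range(3): S=snap('scene','s8.png');s=bot.sense();p.append(s['eef_pos']);f.append(s['ft_force'])
print(np.mean(p,0),np.mean(f,0),s['torque'])
b=cv2.imread('pics/s8.png')[165:245,290:390]
cv2.imwrite('pics/m8.png',cv2.resize(b,None,fx=7,fy=7,interpolation=2))
```

```text
[ 0.63964408 -0.07833935  0.38621678] [2.36107591 0.05364474 2.3528423 ] [-0.04160003 -0.52105132 -0.23519908]
```

View pics/m8.png

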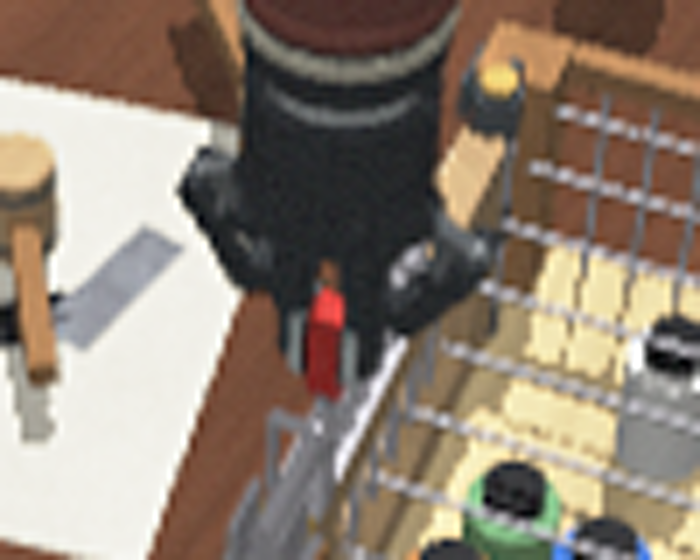

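```bash
for i in 1 2 3; do python3 -m jog '[0,0,4,0,0,0,5, 0,0,0,0,0,0,5]'|egrep 'eef|ft|wid'; done; python3 -m jog '[0,0,2.5,0,0,0,5, 0,0,0,0,0,0,5]'|egrep 'eef|ft|wid'
```

```text
eef_pos: [0.6395, -0.0783, 0.3897]
ft_force: [2.2, 0.5, -3.0]
gripper_width: 0.015
eef_pos: [0.6396, -0.0782, 0.3942]
ft_force: [2.3, 0.9, -2.8]
gripper_width: 0.0148
eef_pos: [0.6396, -0.0782, 0.3984]
ft_force: [2.0, 1.3, -2.0]
gripper_width: 0.0148
eef_pos: [0.6396, -0.0782, 0.4007]
ft_force: [2.1, 1.4, -3.2]
gripper_width: 0.015
```

```bash
for i in 1 2 3 ; do python3 -m jog '[-0.7,3.94,0,0,0,0,5, 0,0,0,0,0,0,5]'|egrep 'eef|ft|wid'; done
```

```text
eef_pos: [0.6388, -0.074, 0.4004]
ft_force: [2.7, 1.6, -3.3]
gripper_width: 0.0149
eef_pos: [0.6381, -0.07, 0.4004]
ft_force: [2.7, 0.8, -3.8]
gripper_width: 0.015
eef_pos: [0.6374, -0.0661, 0.4005]
ft_force: [2.6, 0.8, -3.1]
gripper_width: 0.0154
```

Passing over the lip freely, with no force rise. Continuing.

```bash
for i in 1 2 3 4; do python3 -m jog '[-1.05,5.91,0,0,0,0,5, 0,0,0,0,0,0,5]'|egrep 'eef|ft|wid'; done
python3 - <<'E'
from h import *
S=snap('scene','s9.png')
b=cv2.imread('pics/s9.png')[165:265,290:390]
cv2.imwrite('pics/m9.png',cv2.resize(b,None,fx=6,fy=6,interpolation=2))
E
```

```text
eef_pos: [0.6364, -0.06, 0.4005]
ft_force: [3.6, 2.2, -3.2]
gripper_width: 0.0151
eef_pos: [0.6353, -0.0541, 0.4005]
ft_force: [3.0, 1.5, -2.4]
gripper_width: 0.0153
eef_pos: [0.6343, -0.0482, 0.4005]
ft_force: [3.8, 2.1, -3.5]
gripper_width: 0.015
eef_pos: [0.6332, -0.0423, 0.4005]
ft_force: [3.6, 1.3, -3.2]
gripper_width: 0.015
```

View pics/m9.png

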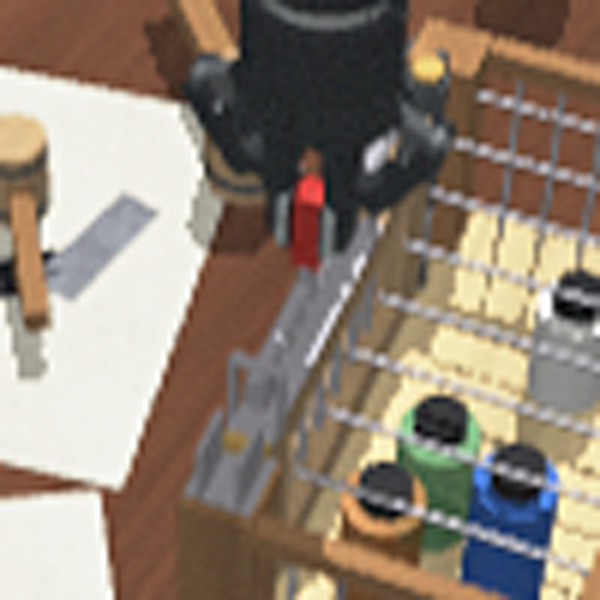

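Run:
```python
import numpy as np
H=np.array([.6017,.1345]);p=np.array([.6332,-.0423])
r=p-H;R=np.hypot(*r);a=np.arctan2(r[1],r[0]);print(R,np.degrees(a))
A=a-np.radians(np.arange(0,32,3));q=H+R*np.c_[np.cos(A),np.sin(A)]
print((np.diff(q,axis=0)*1000).round(1),q[-1])
```

```text
0.17958421422831128 -79.89776252561006
[[-9.3 -1.4]
 [-9.4 -0.9]
 [-9.4 -0.4]
 [-9.4  0.1]
 [-9.4  0.6]
 [-9.3  1. ]
 [-9.3  1.5]
 [-9.2  2. ]
 [-9.1  2.5]
 [-8.9  3. ]] [ 0.5405798  -0.03436329]
```

```bash
python3 -m jog '[-9.3,-1.4,0,0,0,-3,5, 0,0,0,0,0,0,5]'|egrep 'eef|ft|wid';python3 -m jog '[-9.4,-0.9,0,0,0,-3,5, 0,0,0,0,0,0,5]'|egrep 'eef|ft|wid';python3 -m jog '[-9.4,-0.4,0,0,0,-3,5, 0,0,0,0,0,0,5]'|egrep 'eef|ft|wid'
```

```text
eef_pos: [0.6238, -0.0442, 0.4006]
ft_force: [3.9, 1.1, -3.1]
gripper_width: 0.015
eef_pos: [0.6146, -0.0451, 0.4006]
ft_force: [3.6, 1.3, -3.4]
gripper_width: 0.0148
eef_pos: [0.6053, -0.0456, 0.4006]
ft_force: [4.1, 1.0, -3.0]
gripper_width: 0.0149
```

```bash
python3 -m jog '[-9.4,0.1,0,0,0,-3,5, -9.4,0.6,0,0,0,-3,5, -9.3,1.0,0,0,0,-3,5, 0,0,0,0,0,0,5]'|egrep 'eef|ft|wid';python3 -m jog '[-9.3,1.5,0,0,0,-3,5, -9.2,2.0,0,0,0,-3,5, -9.1,2.5,0,0,0,-3,5, -8.9,3.0,0,0,0,-3,5, 0,0,0,0,0,0,5, 0,0,0,0,0,0,5]'
python3 - <<'E'
from h import *
S=snap('scene','s10.png');T=snap('top','t10.png')
a=cv2.imread('pics/t10.png')[80:280,220:460];b=cv2.imread('pics/s10.png')[140:290,250:430]
cv2.imwrite('pics/m10.png',np.hstack([cv2.resize(a,(400,333),interpolation=2),cv2.resize(b,(400,333),interpolation=2)]))
s=bot.sense();p=s['eef_pos'][:2]-[.6017,.1345];print(np.hypot(*p),np.degrees(np.arctan2(p[1],p[0]))+79.9,s['ft_force'],s['torque'])
E
```

```text
eef_pos: [0.5773, -0.0439, 0.4007]
ft_force: [3.8, -0.2, -3.5]
gripper_width: 0.0151
t: 18.62
eef_pos: [0.5411, -0.035, 0.4005]
tool_rot: [-0.697, 0.697, -0.12, 0.121]
ft_force: [2.4, -0.0, -4.2]
gripper_width: 0.015
0.18002025712869105 -29.81560581255833 [ 2.16004923 -0.27895855 -2.66400266] [-0.03882023 -0.52475946 -0.01236529]
```

View pics/m10.png

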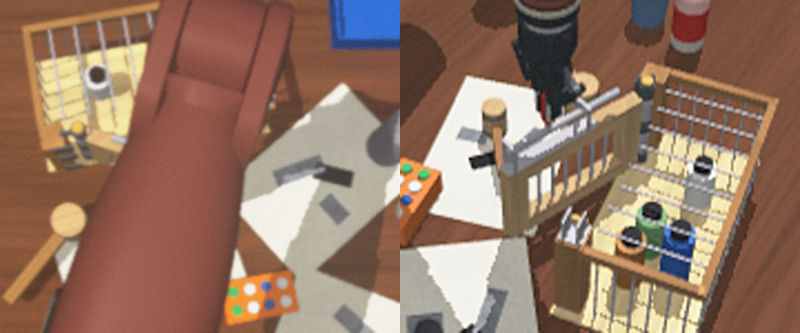

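The gate is ajar at about 30° with the red handle in the jaws. The mallet is standing at (68,218) in the left crop, and the paint box looks untouched. I'll check that it holds still, then hand in.

```bash
python3 -m jog '[0,0,0,0,0,0,5, 0,0,0,0,0,0,5, 0,0,0,0,0,0,5, 0,0,0,0,0,0,5]'
python3 - <<'E'
from h import *
S=snap('scene','s11.png'); print(cv2.absdiff(cv2.imread('pics/s11.png'),cv2.imread('pics/s10.png'))[140:290,250:430].max(), np.abs(bot.sense()['qvel']).max())
print(job.finish_job())
E
```

```text
t: 19.23
eef_pos: [0.5406, -0.0349, 0.4005]
tool_rot: [-0.697, 0.697, -0.121, 0.121]
ft_force: [3.2, -0.1, -2.8]
gripper_width: 0.0154
69 0.00121639221441313
the job is handed in; nothing more can be done
None
```

The job is handed in at about 19 s of the 58 s allowed; no verdict was reported.

- **Hinge pin:** I drove it down with the larger mallet until the force rose to about 28 N at its stop. A picture afterwards put its head at scene row 176; fully home predicts 175.7.
- **Mallet:** it is standing on the table where I picked it up.
- **Bolt:** I lifted it 14.5 mm and drew it 36 mm. Wrist force stayed under about 6 N, so it did not catch on the keeper.
- **Gate:** I swung it to about 29.8°, worked out from the hand position around the hinge. The red handle is still in the grip and the bolt is still lifted.

**Last checks:** over the last half second the hand stayed within 0.5 mm, with joint speeds around 0.001 rad/s and a steady grip. The gate, mallet and paint box looked right in the last picture I viewed; I did not check the other bystanders individually. Comparing the last two scene pictures gave one large pixel difference of 69; I did not view the newer picture to find the cause. The arm hid much of the top view at the end, so the final gate angle was not measured from that camera.

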